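Lock the toggle clamp on the brass sample

TASK

Clamp the brass-coloured metal disc down in its marking fixture: push the orange handle of that fixture's toggle clamp down, past its over-centre point, until it stops and the clamp stays locked with its pad on the disc. Leave the clamp over the grey disc open.

Things in the scene. Friction and masses are not known exactly. Their poses are not given: they have to be found in the camera images.
- brass_handle (a joint): hinge of the orange clamp handle on the fixture with the brass-coloured disc. 0 rad: open, handle leaning 25 degrees back from upright, away from the disc. Grows as it goes down. From 0.66 the pad presses on the disc: about 5 N at the grip is needed. 0.93: dead centre; let go before it, the handle springs back; past it, it pulls itself to its stop at 1.06, 5 degrees above level, locked.
- brass_grip (a point): centre of that handle's orange grip (72 mm long, 22 wide, 16 thick). x: outward along the handle; the hinge is 95 mm back along -x, 52 mm above the bench; the handle ends 27 mm further out. y: along the level hinge line. -z: out of the face to press (towards the disc when open, up when locked). Open, the steel arm stands between handle and disc, to 130 mm above the bench.
- brass_sample: brass-coloured metal disc, 36 mm across, 30 mm high, standing in a round nest (9 mm high ring) on the fixture's 160 x 76 x 12 mm aluminium plate under the clamp's pad; origin at the centre of its underside, 12 mm above the bench.
- grey_handle (a joint): hinge of the same orange handle on the other, equal fixture, which holds a grey metal disc; stands open (0 rad) and must stay open.
There are look-alikes about, which are no part of the job. What is shaped like the brass_sample but brown or green is not meant.

How it is judged:
At the end, for the whole second after the job is handed in: The brass disc's clamp handle is past dead centre and at rest within 0.08 rad (5 degrees) of its stop, the brass disc is still in its nest (within 12 mm of where it stood) and clamped (pressed with over 10 N; its weight alone is 3 N), and the grey disc's clamp is still open (handle below 0.45 rad) (value of joint brass_handle above 0.98 rad and velocity of joint brass_handle below 0.05 rad/s and distance of brass_sample from where it was at the start of the episode below 0.012 m and contact force between brass_sample and anything else above 10 N and value of joint grey_handle below 0.45 rad); the robot touches nothing.
It fails at once if the clamp over the grey disc is pushed down (value of joint grey_handle above 0.45 rad).
It also fails if it takes over 29 s, if anything falls off the work surface, if the arm or the gripper's body presses on something with over 40 N, if the wrist force passes 120 N, or if a joint passes its speed limit or range.

ROBOT

A 6-joint arm with a two-finger parallel gripper is mounted at the origin on a cart in front of the work surface, level with it; the furniture and walls round the work are solid. World frame = base frame: x ahead of the robot, y to its left, z up, the work surface at z = 0. Lengths are in m, angles in rad, forces in N, time in s.
With the tool pointing down it reaches from about 0.4 to 0.825 m from the base axis. Payload 7 kg.
Tool frame: the origin (TCP) lies at the centre of the arm's flange, where the gripper is bolted on; the fingertips stand 178 mm ahead of it and the grasp point (between the pads) lies arm.tcp_to_grasp ahead of it (arm.tcp_to_grasp is the distance from the TCP to the grasp point, in m); z points along the fingers, y is the direction in which the jaws open and shut (so a half turn about z gives the same grasp; the last joint's range is limited). The gripper opens to 88 mm and grips with 3 to 60 N. Pads are 19 mm wide; open, the fingers measure 130 mm over their backs; the gripper's body (78 mm by 193 mm) begins 47 mm behind the grasp point.
Start: joints at [1.48, 0.359, 0.012, 0, -1.224, -0.288], TCP at [0.25, 0.627, 0.405] pointing down, gripper open.
Joint ranges: [-3.07, 3.07], [-1.43, 2.12], [-1.02, 1.25], [-3.03, 1.67], [-3.05, -0], [-3.03, 3.03]. Speed limits (rad/s): [2.39, 2.39, 3.01, 3.14, 3.14, 3.14].

INTERFACE

Orientations are given as [roll, pitch, yaw] about the fixed x, y, z axes, in that order (R = Rz(yaw) Ry(pitch) Rx(roll)).
In Python, from station import arm gives the robot as it stands.
- The arm moves only by the tool move_arm, never from a script. Its argument "deltas" is a list of rows, each a list of 6 numbers: the shift along the world's x, y, z in mm, then the turn, a rotation vector about the world's x, y, z in degrees. In form: [[tx, ty, tz, ax, ay, az], ...]. A call has exactly 5 rows; each row shifts and turns the commanded pose from where the row before left it; what a row does not reach is not made up. A row lasts 1/12 s, in which the tool goes at most 41.7 mm and 7.16 degrees, less where a joint would pass 70% of its speed; a pose out of reach is approached as far as the arm can. A call with a gripper value outside its range is refused whole. "claw" is the closure in counts, from 0 (fully open) to 255 (shut), set as the call begins (left out, the last holds). The fingers move at their own pace and stop on an object; "squeeze" is the grip in N (left out, the last holds). Time passes only in rows, so rows that do not move let the fingers close, or fill a call up. It gives the time, the measured TCP pose, the force and the opening at its end, in the units of the state.
- arm.get_state(): the state, without advancing time (a new reading comes with each control period).
- arm.grab_frame(name): name is "scene" or "side" or "wrist"; returns the picture (480x640x3 uint8, red, green, blue); there is no depth.
- arm.calibration(name): a dict with "intrinsics" (3x3 intrinsics, pixels), "k1" (the pictures are not rectified: a ray, as slopes to the right and down, at radius r is drawn at 1 + k1 r^2 times it, then the intrinsics apply), "T" (4x4, takes a point from camera to world coordinates); the wrist camera has in their place "mount" (4x4, takes a point from camera to tool coordinates, whose origin is the TCP and whose axes are the flange's). Camera axes: x right, y up, looking along -z (the intrinsics and any distortion apply to the point x, -y, -z); pixel columns grow to the right and rows downward; lengths in m; the calibration is good to about 2 mm. A picture is of the moment at which its call begins: read the wrist's pose just before it. calibration takes no time and is no camera call.
- arm.job_done(): hands the job in, once; it reports no verdict.
Trained networks look in the newest picture that a camera, given by its name, has taken for a name from the list of things; names that differ only in an ending like _2 or _b are one class to them, and where a whole thing is asked for, a point or a joint stands for the part that bears it (a point fixed in the world has none). Each returns a list of dicts, best first, with "score" (0 to 1); they miss things now and then, are a little off and sometimes report something else, mostly with a low value. They report only what shows in the picture. A call takes as long as a camera call. They do not tell look-alikes from the thing itself.
- arm.spot_in(thing, camera): "xy" ([column, row] in pixels, amid what is visible of it).
- arm.masks_of(thing, camera): "pixels" (480x640 bool, what is visible of it) and "xy" ([column, row] in pixels, amid what is visible of it).
- arm.spot_point(thing, camera): "xy" ([column, row] in pixels: a listed point, or the origin of a listed thing).
The state is a dict: "t": time; "q": joint angles; "qd": joint speeds; "joint_efforts": joint torques, N m; "eef_pos": TCP position; "ee_rot": TCP orientation; "force": force on the tool from outside, world axes, zero at the start; "moment": the same for the moment, N m; "width": finger opening in m.
Only numpy, scipy, OpenCV 4.12 (cv2) and the standard library are available. Lean on these libraries where they do the work, as an engineer would, in place of code of your own. Each camera call takes 0.05 s, during which the arm holds its last target. There are 200 camera calls.

## Working session

There is one attempt and no reset: what is moved stays moved. The work goes in short steps, Python scripts to look and compute and a tool call to move; the robot and the scene stay as the last step left them, time stands still between calls to the robot, and variables do not carry over. Pictures are saved under pics/ and viewed, about 8 in all and at most 12, crops included, and the job is handed in when it is done.

Besides the shell and the picture viewer there is one more tool, called after "Request:" by a JSON object that holds its "method" and its "body", one argument or row to a line. move_arm: Moves the arm, as the interface text tells. Its arguments: {"type":"object","properties":{"deltas":{"type":"array","items":{"type":"array","items":{"type":"number"}}},"claw":{"type":"number"},"squeeze":{"type":"number"}},"required":["deltas"]}

```bash
mkdir -p pics; ls; cat > h.py <<'E'
import numpy as np, cv2
from station import arm
from scipy.spatial.transform import Rotation as R
def cam(n):
    c=arm.calibration(n)
    if 'T' in c: T=np.array(c['T'])
    else:
        s=arm.get_state(); B=np.eye(4); B[:3,:3]=R.from_euler('xyz',s['ee_rot']).as_matrix(); B[:3,3]=s['eef_pos']; T=B@np.array(c['mount'])
    return np.array(c['intrinsics']),c['k1'],T
def ray(c,uv):
    K,k,T=c
    p=cv2.undistortPoints(np.array([[uv]],float),K,np.array([k,0,0,0,0.]))[0,0]
    d=T[:3,:3]@np.array([p[0],-p[1],-1]); return T[:3,3],d/np.linalg.norm(d)
def atz(c,uv,z):
    o,d=ray(c,uv); return o+d*(z-o[2])/d[2]
def proj(c,P):
    K,k,T=c; q=(np.atleast_2d(P)-T[:3,3])@T[:3,:3]; s=np.c_[q[:,0],-q[:,1]]/-q[:,2:]
    s=s*(1+k*(s**2).sum(1,keepdims=True)); return s@K[:2,:2].T+K[:2,2]
def tri(rs):
    A=sum(np.eye(3)-np.outer(d,d) for o,d in rs); b=sum((np.eye(3)-np.outer(d,d))@o for o,d in rs); return np.linalg.solve(A,b)
def save(n,f): cv2.imwrite('pics/'+f,arm_img[n][:,:,::-1])
arm_img={}
def grab(n,f=None):
    c=cam(n); arm_img[n]=np.array(arm.grab_frame(n))
    if f: save(n,f)
    return c
E
python3 - <<'E'
from h import *
print(arm.tcp_to_grasp,arm.get_state())
for n in ['scene','side','wrist']:
    c=grab(n,n+'1.png'); print(n,c[2][:3,3].round(3))
    for t in ['brass_handle','brass_grip','brass_sample']:
        print(t,[(np.round(d['xy']),round(d['score'],2)) for d in (arm.spot_point(t,n) if t!='brass_handle' else arm.spot_in(t,n))])
cv2.imwrite('pics/both.png',np.vstack([cv2.resize(arm_img[n],None,fx=.62,fy=.62)[:,:,::-1] for n in ['scene','side']]))
E
```

```text
pics
0.1593 {'t': 0.0, 'q': array([ 1.48008392e+00,  3.59416087e-01,  1.10509312e-02, -3.39091545e-04,
       -1.22411737e+00, -2.88102309e-01]), 'qd': array([-1.45237687e-03, -2.23543343e-04, -8.72113984e-05, -1.66323210e-03,
        9.68360958e-04,  7.59878151e-04]), 'joint_efforts': array([-5.84591580e-04, -5.82714915e+01,  2.93070155e+01,  6.99751407e+00,
        7.01569792e-03, -1.58627681e-04]), 'eef_pos': array([0.24955769, 0.62696338, 0.4037021 ]), 'ee_rot': array([ 3.13988538e+00, -1.73522067e-04, -3.78930056e-01]), 'force': array([-1.19195804,  0.04288315,  0.00730349]), 'moment': array([ 0.03705595, -0.01249513, -0.03703898]), 'width': 0.08758045210668686}
scene [0.079 0.484 0.789]
brass_handle [(array([263., 286.]), 0.93)]
brass_grip [(array([267., 278.]), 0.65)]
brass_sample [(array([192., 311.]), 0.96), (array([224., 280.]), 0.9), (array([282., 270.]), 0.61)]
side [ 0.199 -0.739  0.497]
brass_handle [(array([277., 204.]), 0.68)]
brass_grip [(array([267., 192.]), 0.6)]
brass_sample [(array([330., 257.]), 0.81), (array([327., 229.]), 0.51)]
wrist [0.311 0.604 0.385]
brass_handle []
brass_grip []
brass_sample []
```

View pics/scene1.png

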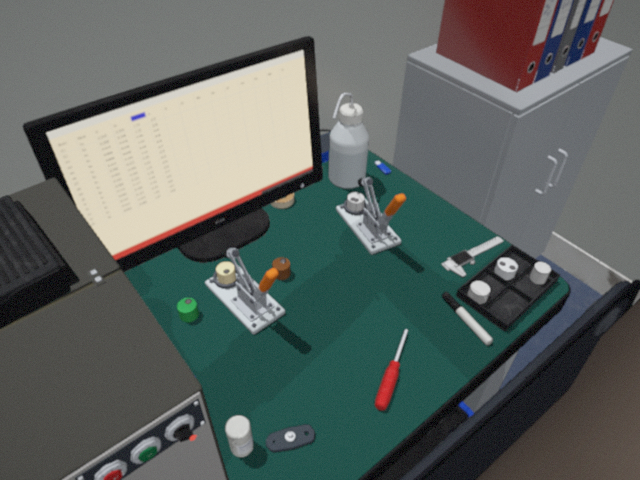

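View pics/side1.png

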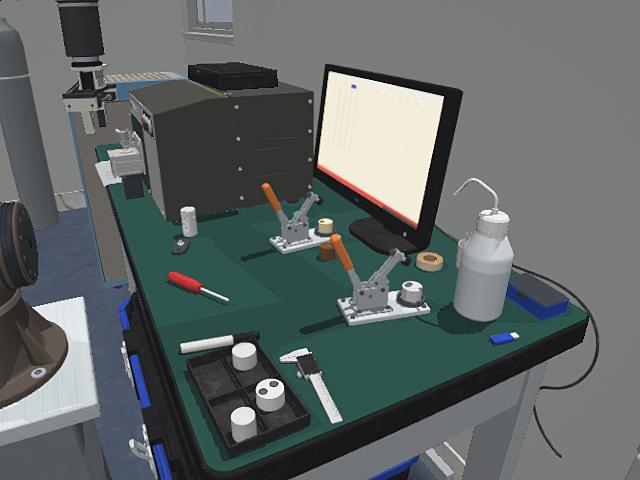

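Scene view: the brass fixture is at about (245,295), its disc at (226,272) and its orange grip at (268,278). The grey fixture is at (370,222). Side view: the brass fixture is the farther one, with its grip at (272,200) and disc at (326,226). Next I triangulate.

```bash
python3 - <<'E'
from h import *
a,b=cam('scene'),cam('side')
for z,u,v,n in [(.012,(224,280),(327,229),'sample'),(.042,(226,267),(326,220),'sampletop')]:
    print(n,atz(a,u,z).round(3),atz(b,v,z).round(3),tri([ray(a,u),ray(b,v)]).round(3))
g=tri([ray(a,(267,278)),ray(b,(267,192))]);print('grip',g.round(3))
for uv in [(206,282),(262,330),(284,313)]: print('plate corner',atz(a,uv,.012).round(3))
print('grey',atz(a,(353,208),.042).round(3), tri([ray(a,(396,205)),ray(b,(343,254))]).round(3))
for uv in [(200,400),(92,270),(187,425)]: print('box',atz(a,uv,.0).round(3),atz(a,uv,.25).round(3))
# model fit
s=atz(a,(224,280),.012)
# side mask centroids for reference
for n in ['scene','side']:
    grab(n)
    for d in arm.masks_of('brass_handle',n):
        m=d['pixels']; ys,xs=np.nonzero(m); print(n,d['xy'],d['score'],m.sum(),xs.min(),xs.max(),ys.min(),ys.max())
        img=arm_img[n].astype(int); o=(img[:,:,0]>150)&(img[:,:,2]<80)&(img[:,:,1]<150)
        k,l,st,ce=cv2.connectedComponentsWithStats(o.astype(np.uint8)); 
    print([(st[i],ce[i].round(1)) for i in range(1,k) if 60<st[i][4]<900])
i=arm_img['scene'][230:350,180:310,::-1]; j=arm_img['side'][170:270,220:350,::-1]
cv2.imwrite('pics/crop1.png',np.hstack([cv2.resize(i,(400,369)),cv2.resize(j,(400,369))]))
E
```

```text
sample [0.71  0.191 0.012] [0.723 0.198 0.012] [0.714 0.19  0.014]
sampletop [0.711 0.181 0.042] [0.714 0.189 0.042] [0.71  0.182 0.045]
grip [0.561 0.183 0.143]
plate corner [0.727 0.221 0.012]
plate corner [0.565 0.201 0.012]
plate corner [0.57  0.147 0.012]
grey [ 0.686 -0.13   0.042] [ 0.571 -0.131  0.128]
box [0.521 0.357 0.   ] [0.381 0.398 0.25 ]
box [ 0.911  0.383 -0.   ] [0.647 0.415 0.25 ]
box [0.496 0.396 0.   ] [0.364 0.424 0.25 ]
scene [266.2, 283.2] 0.83 411 247 278 268 300
[(array([113, 168, 199,  91, 696], dtype=int32), array([195.3, 220.9])), (array([393, 194,  13,   8,  72], dtype=int32), array([399.5, 197.4])), (array([260, 267,  18,  19, 127], dtype=int32), array([270.1, 274. ])), (array([376, 361,  23,  46, 512], dtype=int32), array([387.1, 384.5]))]
side [274.8, 202.5] 0.72 359 263 288 184 226
[(array([317, 164, 101,  62, 277], dtype=int32), array([365.9, 195.3])), (array([262, 183,  19,  27, 167], dtype=int32), array([271.5, 195.7])), (array([330, 234,  23,  36, 295], dtype=int32), array([341.4, 251.3])), (array([168, 271,  34,  18, 267], dtype=int32), array([183.7, 279.7]))]
```

View pics/crop1.png

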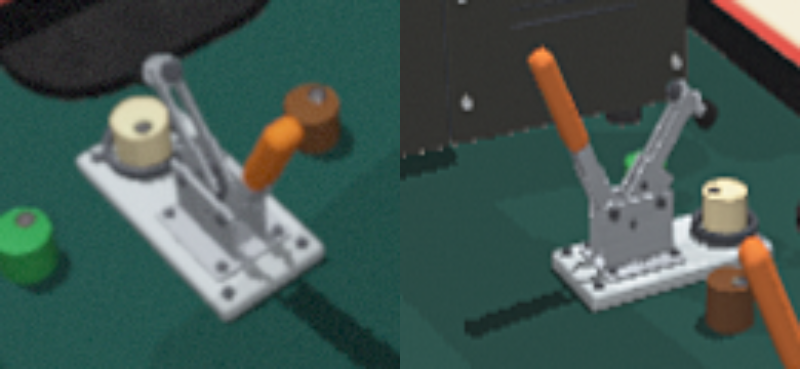

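```bash
python3 - <<'E'
from h import *
a,b=cam('scene'),cam('side')
C=[atz(a,u,.012) for u in [(205,281.5),(254,333.5),(285,311)]]
for c in C: print('corner',c.round(3))
e=C[0]-C[1]; f=C[1]-C[2]; print('len',np.linalg.norm(e),np.linalg.norm(f),'yaw',np.degrees(np.arctan2(e[1],e[0])),np.degrees(np.arctan2(-f[0],f[1])))
# side corners: near-left (555,255)->, near-right(597,305), far (770,245)
s=lambda x,y:(220+(x-400)*.325,170+y*.271)
D=[atz(b,s(*p),.012) for p in [(555,256),(596,300),(772,241)]]
for c in D: print('side corner',c.round(3))
e=D[2]-D[1]; print(np.linalg.norm(e),np.degrees(np.arctan2(e[1],e[0])),np.linalg.norm(D[0]-D[1]))
print('grip',tri([ray(a,(270,274)),ray(b,(271.5,195.7))]).round(3))
print('grip tip',tri([ray(a,(273,268.5)),ray(b,(265,185))]).round(3))
from scipy.optimize import least_squares
# tip/centre of handle given pose: hinge H, yaw y, elevation 115deg
def pts(p):
    H=np.array([p[0],p[1],.052]); d=np.array([np.cos(p[2])*-np.sin(np.radians(25)),np.sin(p[2])*-np.sin(np.radians(25)),np.cos(np.radians(25))])
    return H+.095*d
r=lambda p:np.r_[proj(a,pts(p))[0]-(270,274),proj(b,pts(p))[0]-(271.5,195.7)]
for y in [5,8,12]:
    q=least_squares(lambda p:r([*p,np.radians(y)]),[.61,.19]); print(y,q.x,r([*q.x,np.radians(y)]).round(1))
E
```

```text
corner [0.73  0.222 0.012]
corner [0.567 0.217 0.012]
corner [0.573 0.143 0.012]
len 0.1623147985339123 0.07412599619761623 yaw 1.7730109434658132 4.303633870370898
side corner [0.572 0.206 0.012]
side corner [0.575 0.134 0.012]
side corner [0.735 0.15  0.012]
0.16093565996191242 5.85789611934328 0.07168568820283962
grip [0.567 0.172 0.137]
grip tip [0.554 0.174 0.164]
5 [0.60789287 0.17549161] [ 0.6  1.   1.1 -1.3]
8 [0.60765492 0.17758004] [ 0.6  1.   1.1 -1.3]
12 [0.6071683  0.18033981] [ 0.6  1.   1.1 -1.3]
```

```bash
python3 - <<'E'
from h import *
a,b=cam('scene'),cam('side')
for uv in [(164,214),(172,213),(318,186)]:
    P=atz(b,uv,0); print('box bottom',P.round(3))
    for z in (.1,.15,.2,.25,.3): print('   ',z,proj(b,P+[0,0,z])[0].round(), proj(a,P+[0,0,z])[0].round())
E
```

```text
box bottom [ 0.379  0.511 -0.   ]
    0.1 [159. 180.] [140. 512.]
    0.15 [157. 162.] [130. 498.]
    0.2 [155. 143.] [119. 482.]
    0.25 [152. 124.] [106. 464.]
    0.3 [150. 104.] [ 92. 443.]
box bottom [0.401 0.508 0.   ]
    0.1 [168. 179.] [134. 497.]
    0.15 [166. 161.] [124. 482.]
    0.2 [163. 142.] [113. 465.]
    0.25 [161. 123.] [100. 446.]
    0.3 [159. 103.] [ 86. 424.]
box bottom [0.872 0.531 0.   ]
    0.1 [318. 156.] [  3. 284.]
    0.15 [319. 140.] [ -9. 264.]
    0.2 [319. 124.] [-22. 243.]
    0.25 [319. 108.] [-35. 221.]
    0.3 [319.  91.] [-50. 196.]
```

View pics/wrist1.png

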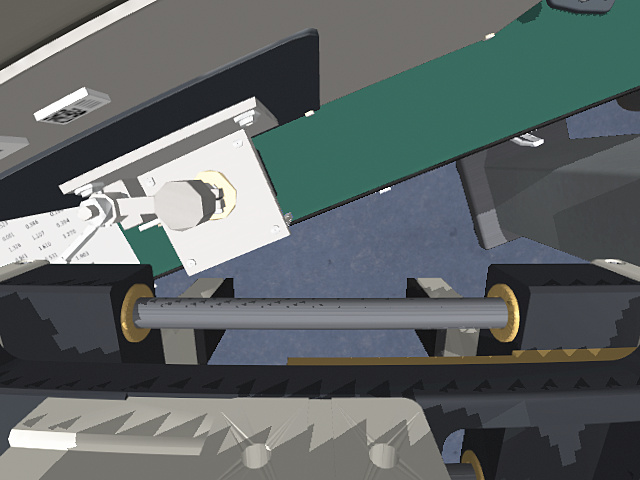

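The wrist view shows only the vise at (180,200), the bench edge and the gripper's own body. So I lift first, then swing back around the instrument box.

Request:
{"method": "move_arm", "body": {
  "deltas": [
    [-5, -10, 30, 0, 0, 0],
    [0, -25, 30, 0, 0, 0],
    [0, -35, 20, 0, 0, 0],
    [0, -35, 10, 0, 0, 0],
    [0, -35, 0, 0, 0, 0]
  ],
  "claw": 255,
  "squeeze": 30
}}

```text
t: 1.22
eef_pos: [0.2448, 0.4861, 0.4974]
ee_rot: [-3.137, 0.0, -0.378]
force: [-0.2, 0.1, 1.0]
width: 0.0598
```

Request:
{"method": "move_arm", "body": {
  "deltas": [
    [0, -35, 0, 0, 0, 5],
    [0, -35, 0, 0, 0, 5],
    [5, -35, 0, 0, 0, 5],
    [20, -30, 0, 0, 0, 5],
    [25, -25, 0, 0, 0, 5]
  ]
}}

```text
t: 1.63
eef_pos: [0.294, 0.3246, 0.4957]
ee_rot: [-3.139, -0.001, 0.064]
force: [1.0, 0.7, -0.4]
width: 0.0265
```

Request:
{"method": "move_arm", "body": {
  "deltas": [
    [25, -30, 0, 0, 0, 1],
    [30, -30, 0, 0, 0, 0],
    [30, -25, 0, 0, 0, 0],
    [30, -20, 0, 0, 0, 0],
    [35, -15, 0, 0, 0, 0]
  ]
}}

```text
t: 2.05
eef_pos: [0.4446, 0.2052, 0.4957]
ee_rot: [-3.14, -0.002, 0.075]
force: [-0.1, 1.4, 0.7]
width: 0.0006
```

Request:
{"method": "move_arm", "body": {
  "deltas": [
    [35, -15, 0, 0, 0, 0],
    [35, -10, 0, 0, 0, 0],
    [30, -4, 0, 0, 0, 0],
    [30, 0, -10, 0, 0, 0],
    [20, 0, -20, 0, 0, 0]
  ]
}}

```text
t: 2.47
eef_pos: [0.597, 0.1779, 0.4662]
ee_rot: [-3.141, -0.004, 0.074]
force: [1.2, 1.5, 0.6]
width: 0.0007
```

```bash
python3 - <<'E'
from h import *
s=arm.get_state(); print(s['t'],s['eef_pos'],s['ee_rot'],s['q'].round(2),s['force'].round(1),s['width'])
for n in ['scene','side','wrist']: grab(n)
d=arm.spot_point('brass_grip','wrist'); print(d[:2])
a=arm_img
cv2.imwrite('pics/v5.png',np.vstack([np.hstack([cv2.resize(a['scene'][150:390,130:450],(400,300)),cv2.resize(a['side'][90:330,180:500],(400,300))]),np.pad(cv2.resize(a['wrist'],(400,300)),((0,0),(0,400),(0,0)))])[:,:,::-1])
E
```

```text
2.4667 [0.59703066 0.17791559 0.46624498] [-3.14058128 -0.00421663  0.07370637] [ 0.6   0.24 -0.02  0.   -1.31  1.04] [1.2 1.5 0.6] 0.0006744885606113247
[{'xy': [315.0, 269.8], 'score': 0.95}]
```

View pics/v5.png

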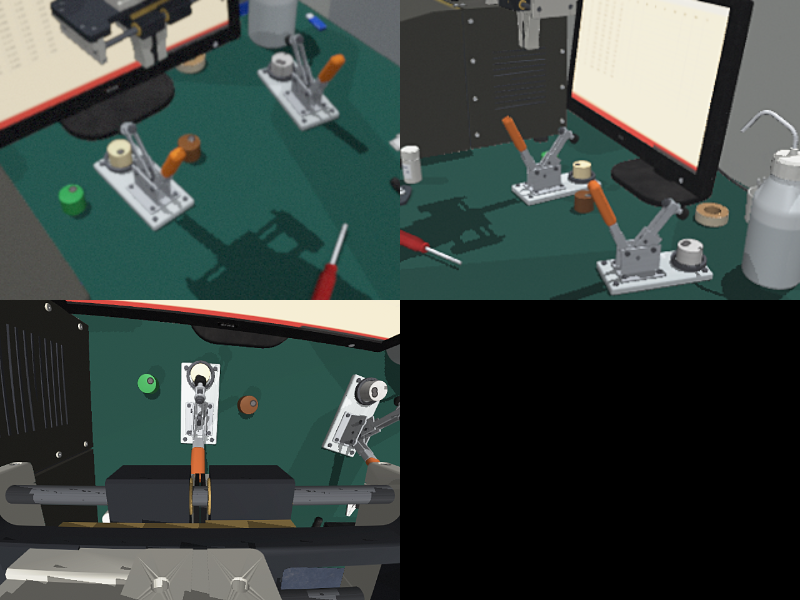

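Wrist view: the fixture is vertical in the image and aligned with the tool, with the disc top at about (320,120) and the grip at (315,270). I use the close view to refine.

```bash
python3 - <<'E'
from h import *
c=cam('wrist'); a,b=cam('scene'),cam('side')
w=np.array([315.,270])
print('disc top',atz(c,(321,119),.042).round(4),'plate',[atz(c,p,.012).round(3) for p in [(290,101),(351,101),(290,229),(350,231)]])
print('grip',atz(c,w,.138).round(4),tri([ray(c,w),ray(a,(270,274)),ray(b,(271.5,195.7))]).round(4))
# steel arm knob top: wrist (321,125)?; tip estimate from side/scene
sc=lambda x,y:(130+x*.8,150+y*.8); sd=lambda x,y:(180+(x-400)*.8,90+y*.8)
print('handle tip',tri([ray(a,sc(178,152)),ray(b,sd(507,118))]).round(3))
print('arm top',tri([ray(a,sc(128,127)),ray(b,sd(573,132))]).round(3))
E
```

```text
disc top [0.7091 0.1856 0.042 ] plate [array([0.731, 0.225, 0.012]), array([0.736, 0.151, 0.012]), array([0.572, 0.216, 0.012]), array([0.575, 0.137, 0.012])]
grip [0.559  0.1807 0.138 ] [0.5642 0.1759 0.1394]
handle tip [0.554 0.177 0.162]
arm top [0.683 0.178 0.111]
```

Request:
{"method": "move_arm", "body": {
  "deltas": [
    [2, 0, -30, 0, 0, 0],
    [1, 0, -32, 0, 0, 0],
    [0, 0, -32, 0, 0, 0],
    [0, 0, -28, 0, 0, 0],
    [0, 0, -16, 0, 0, 0]
  ]
}}

```text
t: 3.08
eef_pos: [0.5955, 0.1787, 0.3252]
ee_rot: [3.141, 0.001, 0.076]
force: [-0.3, -1.2, -0.4]
width: 0.0005
```

Request:
{"method": "move_arm", "body": {
  "deltas": [
    [-5, 0, 0, 0, 0, 0],
    [-6, -1, 0, 0, 0, 0],
    [-4, 0, 0, 0, 0, 0],
    [-3, 0, 0, 0, 0, 0],
    [0, 0, 0, 0, 0, 0]
  ]
}}

```text
t: 3.5
eef_pos: [0.5786, 0.1779, 0.3289]
ee_rot: [-3.14, -0.003, 0.076]
force: [0.3, 0.1, 0.1]
width: 0.0004
```

```bash
python3 - <<'E'
from h import *
s=arm.get_state(); print(s['t'],s['eef_pos'],s['ee_rot'],s['force'].round(1))
for n in ['scene','side','wrist']: grab(n)
a=arm_img
cv2.imwrite('pics/v6.png',np.vstack([np.hstack([cv2.resize(a['scene'][210:360,170:370],(400,300)),cv2.resize(a['side'][120:270,220:420],(400,300))]),np.pad(cv2.resize(a['wrist'],(400,300)),((0,0),(0,400),(0,0)))])[:,:,::-1])
E
```

```text
3.5 [0.57860139 0.17792612 0.32888121] [-3.13996651e+00 -2.92248522e-03  7.56608783e-02] [0.3 0.1 0.1]
```

View pics/v6.png

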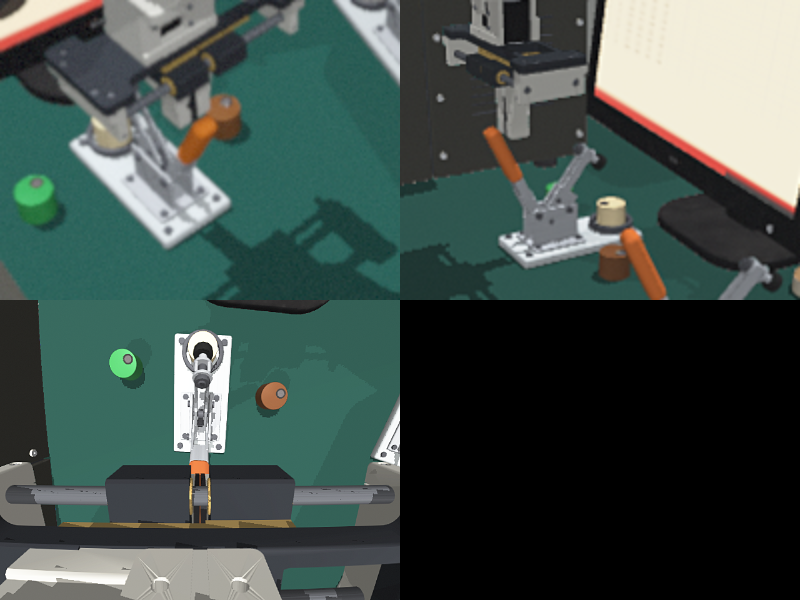

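The fingertip is just on the disc side of the grip tip in the side crop, at (515,135) against (490,128). The steel arm is clear. I push now, following the arc.

Request:
{"method": "move_arm", "body": {
  "deltas": [
    [-4, 0, -1, 0, 0, 0],
    [-4, 0, -2, 0, 0, 0],
    [-4, -1, -2, 0, 0, 0],
    [-4, 0, -2, 0, 0, 0],
    [0, 0, 0, 0, 0, 0]
  ]
}}

```text
t: 4.07
eef_pos: [0.5621, 0.1764, 0.319]
ee_rot: [3.141, 0.001, 0.075]
force: [-0.2, -0.3, -0.4]
width: 0.0002
```

Request:
{"method": "move_arm", "body": {
  "deltas": [
    [-4, 0, -2, 0, 0, 0],
    [-4, 0, -3, 0, 0, 0],
    [-4, -1, -3, 0, 0, 0],
    [-3, 0, -3, 0, 0, 0],
    [0, 0, 0, 0, 0, 0]
  ]
}}

```text
t: 4.48
eef_pos: [0.5472, 0.1754, 0.3078]
ee_rot: [3.141, 0.001, 0.075]
force: [0.3, 0.1, 0.0]
width: 0.0004
```

```bash
python3 - <<'E'
from h import *
s=arm.get_state(); print(s['t'],s['eef_pos'],s['ee_rot'],s['force'].round(1))
for n in ['scene','side']: grab(n)
a=arm_img
cv2.imwrite('pics/v7.png',np.hstack([cv2.resize(a['scene'][210:360,170:370],(400,300)),cv2.resize(a['side'][120:270,220:420],(400,300))])[:,:,::-1])
E
```

```text
4.4833 [0.54716283 0.17539895 0.3077974 ] [3.14109868e+00 1.47065756e-03 7.49228898e-02] [0.3 0.1 0. ]
```

View pics/v7.png

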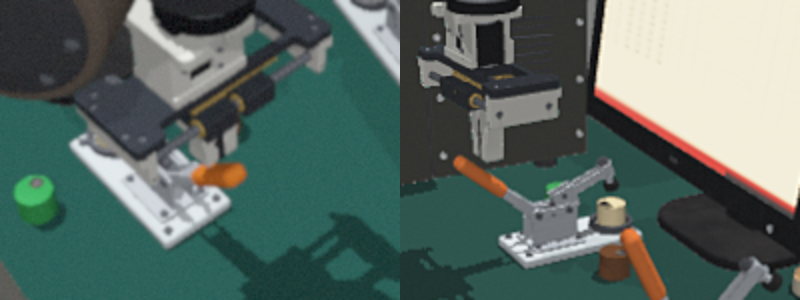

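The handle has moved to about 45° and the steel arm is coming down over the disc. The fingertip is on the grip, so I continue.

Request:
{"method": "move_arm", "body": {
  "deltas": [
    [-5, 0, -4, 0, 0, 0],
    [-4, -1, -4, 0, 0, 0],
    [-4, 0, -4, 0, 0, 0],
    [-4, 0, -5, 0, 0, 0],
    [-4, -1, -6, 0, 0, 0]
  ]
}}

```text
t: 5.0
eef_pos: [0.5266, 0.1737, 0.2853]
ee_rot: [-3.141, -0.0, 0.075]
force: [0.8, 0.3, 0.9]
width: 0.0003
```

Request:
{"method": "move_arm", "body": {
  "deltas": [
    [-3, 0, -5, 0, 0, 0],
    [-3, 0, -6, 0, 0, 0],
    [-2, 0, -5, 0, 0, 0],
    [-2, 0, -5, 0, 0, 0],
    [-1, 0, -4, 0, 0, 0]
  ]
}}

```text
t: 5.42
eef_pos: [0.5157, 0.1736, 0.26]
ee_rot: [3.141, 0.001, 0.075]
force: [0.1, -0.2, 0.1]
width: 0.0002
```

```bash
python3 - <<'E'
from h import *
s=arm.get_state(); print(s['t'],s['eef_pos'],s['ee_rot'],s['force'].round(1))
for n in ['scene','side']: grab(n)
a=arm_img
cv2.imwrite('pics/v8.png',np.hstack([cv2.resize(a['scene'][210:360,170:370],(400,300)),cv2.resize(a['side'][120:270,220:420],(400,300))])[:,:,::-1])
E
```

```text
5.4167 [0.5157268  0.17358995 0.25997567] [3.14136993e+00 5.03754617e-04 7.49736469e-02] [ 0.1 -0.2  0.1]
```

View pics/v8.png

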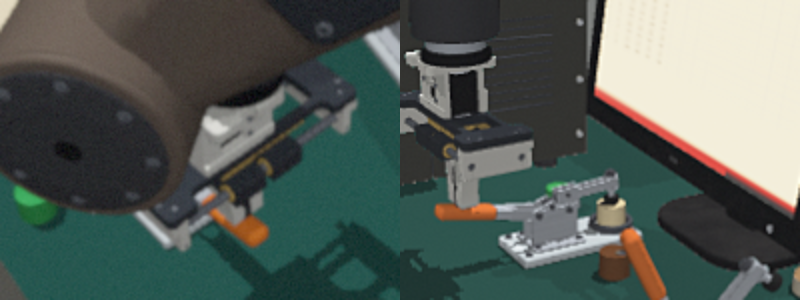

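The handle is nearly level, the pad is on the disc, and there is no force on the finger, so the handle has probably snapped over. I nudge down to the stop to confirm.

Request:
{"method": "move_arm", "body": {
  "deltas": [
    [-1, 0, -3, 0, 0, 0],
    [0, 0, -3, 0, 0, 0],
    [0, 0, -2, 0, 0, 0],
    [0, 0, -1, 0, 0, 0],
    [0, 0, 0, 0, 0, 0]
  ]
}}

```text
t: 5.93
eef_pos: [0.5151, 0.1736, 0.2514]
ee_rot: [3.141, 0.0, 0.075]
force: [-0.4, -0.7, 0.5]
width: 0.0005
```

Request:
{"method": "move_arm", "body": {
  "deltas": [
    [0, 0, -2, 0, 0, 0],
    [0, 0, -2, 0, 0, 0],
    [0, 0, -1, 0, 0, 0],
    [0, 0, 0, 0, 0, 0],
    [0, 0, 0, 0, 0, 0]
  ]
}}

```text
t: 6.35
eef_pos: [0.5151, 0.1736, 0.2466]
ee_rot: [3.141, 0.0, 0.075]
force: [0.8, 0.0, -0.4]
width: 0.0004
```

Request:
{"method": "move_arm", "body": {
  "deltas": [
    [0, 0, 15, 0, 0, 0],
    [0, 0, 30, 0, 0, 0],
    [0, 0, 35, 0, 0, 0],
    [-10, 0, 35, 0, 0, 0],
    [-20, 0, 30, 0, 0, 0]
  ]
}}

```text
t: 6.77
eef_pos: [0.486, 0.1738, 0.3938]
ee_rot: [3.142, -0.001, 0.074]
force: [0.7, 1.6, 1.1]
width: 0.0004
```

Request:
{"method": "move_arm", "body": {
  "deltas": [
    [-20, 0, 20, 0, 0, 0],
    [-20, 0, 10, 0, 0, 0],
    [-10, 0, 0, 0, 0, 0],
    [0, 0, 0, 0, 0, 0],
    [0, 0, 0, 0, 0, 0]
  ]
}}

```text
t: 7.18
eef_pos: [0.4348, 0.1737, 0.4215]
ee_rot: [-3.141, -0.0, 0.076]
force: [0.4, -0.2, -0.8]
width: 0.0002
```

```bash
python3 - <<'E'
from h import *
s=arm.get_state(); print(s['t'],s['eef_pos'],s['force'].round(1))
a,b=grab('scene'),grab('side')
I=arm_img
H=np.array([.606,.1775,.052])
for th in (.66,.93,1.06):
    f=np.radians(25)+th; d=np.array([-np.sin(f),-.075*np.sin(f),np.cos(f)]); print(th,proj(b,[H+.095*d,H+.122*d]).round(1).tolist())
img=I['side'].astype(int); o=(img[:,:,0]>150)&(img[:,:,2]<80)&(img[:,:,1]<150)
k,l,st,ce=cv2.connectedComponentsWithStats(o.astype(np.uint8)); print([(st[i],ce[i].round(1)) for i in range(1,k) if 60<st[i][4]<900])
cv2.imwrite('pics/v9.png',np.hstack([cv2.resize(I['scene'][180:360,170:410],(400,300)),cv2.resize(I['side'][150:330,220:460],(400,300))])[:,:,::-1])
E
```

```text
7.1833 [0.43477555 0.17365367 0.42145837] [ 0.4 -0.2 -0.8]
0.66 [[254.0, 215.8], [243.6, 212.8]]
0.93 [[251.0, 226.5], [239.8, 226.8]]
1.06 [[250.5, 231.7], [239.3, 233.5]]
[(array([317, 164, 101,  62, 275], dtype=int32), array([366.2, 195.5])), (array([237, 225,  31,  11, 193], dtype=int32), array([250.9, 230.1])), (array([331, 234,  22,  36, 289], dtype=int32), array([341.4, 251.2])), (array([168, 273,  34,  16, 221], dtype=int32), array([184.9, 280.7]))]
```

View pics/v9.png

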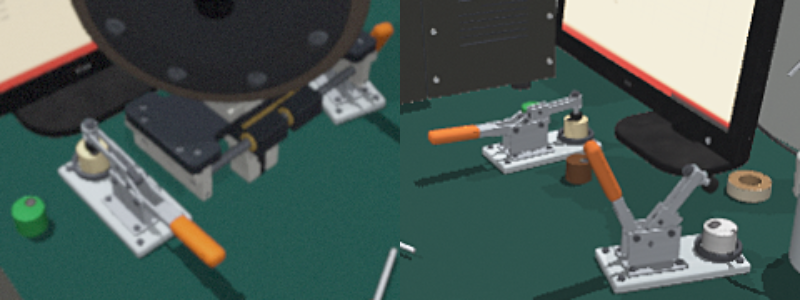

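Side view: the brass handle lies level at (250,230), matching the locked prediction, and stays there with the arm away. The pad is on the disc, and the grey clamp is still open.

```bash
python3 -c "
from station import arm
print(arm.job_done())"
```

```text
the job is handed in; nothing more can be done
None
```

The brass disc's clamp is pushed past its over-centre point and stays locked with its pad on the disc. I pushed the orange handle along its arc with the closed fingertips, withdrew the arm, and handed the job in at about 7.2 s of the 29 s allowed.

- **Brass handle:** in the last side picture, taken with the arm away, the grip's centre is at pixel row 230.1. I predicted 231.7 for the locked stop and 226.5 for dead centre, so it fits the stop better. The fingertips also met no force when lowered to about the grip's top height at the stop, which means the handle had already gone over by itself.
- **Disc and grey clamp:** the disc still appears to stand in its nest under the pad, and the grey clamp still stands open. I judged both by eye from the pictures.
- **Not measured:** the clamping force on the disc and the exact joint angle could not be read directly.

The force readings printed after each move stayed under 2 N per axis, and no check failed.

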